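# Lock a sample tube into the disperser drive

## Robot

A 7-joint arm with a two-finger parallel gripper is mounted at the origin on the work surface. World frame = base frame: x ahead of the robot, y to its left, z up, the work surface at z = 0. Lengths are in m, angles in rad, forces in N, time in s.
With the tool pointing down it reaches from about 0.4 to 0.85 m from the base axis. Payload 10.4 kg.
Tool frame: the origin (TCP) lies between the finger pads; the fingertips stand 19 mm ahead of it and the grasp point (between the pads) is the TCP; z points along the fingers, y is the direction in which the jaws open and shut (so a half turn about z gives the same grasp; the last joint's range is limited). The gripper opens to 85 mm and grips with 20 to 120 N. Pads are 22 mm wide; open, the fingers measure 114 mm over their backs; the gripper's body (76 mm by 85 mm) begins 54 mm behind the grasp point. The pads swing forward as they close: fully open they stand 13 mm farther back than shut.
Start: joints at [1.289, 0.332, -0.065, 1.46, 0.022, 1.35, -0.088], TCP at [0.16, -0.604, 0.25] pointing down, gripper open.
Joint ranges: [-2.6, 2.6], [-0.5, 2.12], [-1.47, 1.34], [0.16, 2.42], [-1.27, 4.41], [0.06, 2.06], [-2.6, 2.6]. Speed limits (rad/s): [2.22, 2.22, 2.79, 2.79, 3.14, 3.14, 3.14].

## Interface

Orientations are given as a unit quaternion [x, y, z, w].
In Python, from workcell import manip gives the robot as it stands.
- The arm moves only by the shell command python3 -m jog 'ROWS' [FORCE]. ROWS is JSON, a list of rows, each an object with "offset": the shift along the tool's x, y, z as a fraction of full scale, a list of three; "rotation": the turn, a rotation vector about the tool's x, y, z as a fraction of full scale, a list of three; "fingers": the opening, from -1 (shut) to 1 (fully open), so that 0 is half open. A call has 1 to 8 rows; each row shifts and turns the commanded pose from where the row before left it, along the tool's axes as they then stand; what a row does not reach is not made up. Full scale, the value 1, is 0.15 m for a shift and 2 rad for a turn. A row lasts 1/8 s, in which the tool goes at most 62.5 mm and 10.7 degrees, less where a joint would pass 70% of its speed; a pose out of reach is approached as far as the arm can. A call with a number of a shift or a turn outside -1 to 1 is refused whole. A call with a gripper value outside its range is refused whole. The fingers move at their own pace and stop on an object; FORCE is the grip in N (left out, the last holds). Time passes only in rows, so rows that do not move let the fingers close. It gives the time, the measured TCP pose, the force and the opening at its end, in the units of the state.
- manip.get_obs(): the state, without advancing time (a new reading comes with each control period).
- manip.camera(name): name is "scene" or "top" or "wrist"; returns the picture (420x560x3 uint8, red, green, blue); there is no depth.
- manip.camera_info(name): a dict with "mtx" (3x3 intrinsics, pixels), "xyz" and "rotation" of the camera in the world. Camera axes: x right, y down, z forward; pixel columns grow to the right and rows downward; lengths in m; the calibration is good to about 2 mm. A picture is of the moment at which its call begins: read the wrist's pose just before it. camera_info takes no time and is no camera call; for the wrist camera it gives the pose at the moment of the call.
- manip.hand_in(): hands the job in, once; it reports no verdict.
Trained networks look in the newest picture that a camera, given by its name, has taken for a name from the list of things; names that differ only in an ending like _2 or _b are one class to them, and where a whole thing is asked for, a point or a joint stands for the part that bears it (a point fixed in the world has none). Each returns a list of dicts, best first, with "conf" (0 to 1); they miss things now and then, are a little off and sometimes report something else, mostly with a low value. They report only what shows in the picture. A call takes as long as a camera call. They do not tell look-alikes from the thing itself.
- manip.recognise(camera, query): "bbox" ([left, top, right, bottom] in pixels, round what is visible of it).
The state is a dict: "clock": time; "joint_pos": joint angles; "joint_velocities": joint speeds; "tau": joint torques, N m; "position": TCP position; "ee_rot": TCP orientation; "ft_force": force on the tool from outside, world axes, zero at the start; "torque": the same for the moment, N m; "grip_width": opening from 0.0 (shut) to 1.0 (fully open).
Only numpy, scipy, OpenCV 4.12 (cv2) and the standard library are available. Lean on these libraries where they do the work, as an engineer would, in place of code of your own. Each camera call takes 0.05 s, during which the arm holds its last target. There are 200 camera calls.

## Task

Get the sample ready for dispersing: take the dispersing tube (the one with two lugs on its lid) out of the steel tray and lock it, lid down, in the round bayonet socket of the disperser drive: lugs down through the slots, pushed in against the spring, turned clockwise as far as they go and let rise into the notches. Press and turn firmly but never force it. Leave the other things where they stand, and let go of the tube when it is locked.

Things in the scene. Friction and masses are not known exactly. Their poses are not given: they have to be found in the camera images.
- tube_mid (a point): The dispersing tube, loose, plastic, 104 mm tall, about 120 g, standing upright, lid down, in the tray. Point on its axis half-way up, 52 mm above the underside; z up. From below: grey lid 44 mm across, 20 mm high, bottom edge bevelled 3.5 mm; white body 40 mm across up to 98 mm (grasp it here, from above); on top a raised bar 30 x 6 x 6 mm along this point's x axis, in line with the lugs.
- tube_foot (a point): Centre of the tube's underside, 52 mm below tube_mid; same axes. Two lugs stick out of the lid on opposite sides, along +x and -x of this point: each 7 mm wide, reaching 27 mm from the axis, from 5 to 10 mm above the underside. A half turn of the tube makes no difference.
- drive: The disperser drive: low white box, 162 x 112 mm, top 56 mm above the bench, display and knob on its -x end. It cannot slide or turn, but stands on soft rubber feet: under a push it all sinks about 1 mm per 4 N and comes up again. Forcing it: sinking it over 6 mm (24 N), or jamming or twisting the tube in it with over 60 N of contact in all. Origin on the bench under the socket's axis, z up.
- socket (a point): Centre of the socket's mouth: on its axis, level with the top of the aluminium collar, 64 mm above the bench; axes as drive. Bore 47.5 mm, collar 70 mm across. Two slots 12 mm wide open at the collar's top, opposite each other, on a line +50 degrees (anticlockwise from above) from the x axis. The rigid floor is 20 mm below this point.
- notch (a point): One of the two opposite notches where the lugs end, 25 mm from the axis along the socket's x, 4 mm below the collar's top. Each slot runs from its opening 50 degrees clockwise (from above) under a roof 8 mm thick, then the roof is cut up 4 mm as the notch; a stop lies about 5 degrees past its middle. Lugs pass under the roof with the underside 18 mm below the collar's top; locked it is 14 mm below.
- coupling (a joint): Travel of the black sprung coupling down inside the socket, m. 0: free, its top 9 mm below the collar's top, where the tube's underside meets it with 3 N; it yields 1 mm per 0.8 N more. About 0.005 with the tube locked, 0.011 (12 N) with the tube on the socket's floor.
- tray: Fixed stainless instrument tray, 200 x 340 mm, rim 20 mm high, floor 3 mm thick; origin under its centre, long side along its y. The tube, the specimen pot and the dropper bottle stand in it in any order, about 110 mm apart.
- pot: Bystander in the tray: specimen pot, 56 mm across, 60 mm tall, without lugs; origin at its underside.
- dropper: Bystander in the tray: small amber dropper bottle, 34 mm across, 82 mm tall; origin at its underside.
- slide_box: Bystander: flat slide box, 87 x 172 x 34 mm, on the bench beyond the drive; origin under its centre.
- counter: Bystander: steel tally counter, 48 mm across, 40 mm high, on the bench near the robot; origin under its centre.
- stain_bottle: Bystander: amber stain bottle, 60 mm across, 150 mm tall, at the back of the bench; origin under it.
- jar: Bystander: white jar, 68 mm across, 90 mm tall, at the back of the bench; origin under it.
Things that resemble listed ones, but are neither listed nor needed, are in the scene too. Leave any green look-alike of the part that bears tube_mid alone.

How it is judged:
By the outcome, as a careful person would: the job done as asked, in the order asked, and still so for the second after the job is handed in, with the robot touching nothing.
It also fails if it takes over 58 s, if anything falls off the work surface, if the arm or the gripper's body presses on something with over 40 N, if the wrist force passes 120 N, or if a joint passes its speed limit or range.

## Working session

There is one attempt and no reset: what is moved stays moved. The work goes in short steps, Python scripts to look and compute and a shell command to move; the robot and the scene stay as the last step left them, time stands still between calls to the robot, and variables do not carry over. Pictures are saved under pics/ and viewed, about 8 in all and at most 12, crops included, and the job is handed in when it is done.

```bash
mkdir -p pics; cat > h.py <<'E'
from workcell import manip
import numpy as np, cv2
def snap(cam,fn,crop=None,scale=1):
    im=manip.camera(cam); o=im
    if crop: o=im[crop[1]:crop[3],crop[0]:crop[2]]
    cv2.imwrite('pics/'+fn,cv2.resize(o[...,::-1],None,fx=scale,fy=scale,interpolation=cv2.INTER_CUBIC)); return im
def K(cam):
    i=manip.camera_info(cam); R=np.array(i['rotation'],float)
    if R.shape!=(3,3):
        from scipy.spatial.transform import Rotation as Ro; R=Ro.from_quat(R).as_matrix()
    return np.array(i['mtx']),np.array(i['xyz']),R
def at_z(cam,u,v,z,k=None):
    M,p,R=k or K(cam); d=R@np.linalg.solve(M,[u,v,1.]); return p+d*(z-p[2])/d[2]
def proj(cam,P,k=None):
    M,p,R=k or K(cam); c=M@(R.T@(np.array(P)-p)); return c[:2]/c[2]
E
python3 - <<'E'
from h import *
s=manip.get_obs(); print({k:np.round(v,3) for k,v in s.items()})
a=snap('top','top0.png'); 
for q in ['tube_mid','drive','tray','pot','dropper','counter','slide_box']:
    print(q,[(np.round(d['bbox']),round(d['conf'],2)) for d in manip.recognise('top',q)[:3]])
b=snap('scene','scene0.png')
for c in ['top','scene','wrist']: print(manip.camera_info(c))
cv2.imwrite('pics/both0.png',np.hstack([a,b])[...,::-1])
E
```

```text
{'clock': np.float64(0.0), 'joint_pos': array([ 1.289,  0.333, -0.065,  1.461,  0.022,  1.35 , -0.088]), 'joint_velocities': array([ 0.002, -0.001,  0.   , -0.001, -0.001,  0.001, -0.001]), 'tau': array([-0.0000e+00, -6.2544e+01,  4.9000e-02, -3.9161e+01,  1.6000e-02,
        1.0000e-02, -0.0000e+00]), 'position': array([ 0.16 , -0.604,  0.249]), 'ee_rot': array([ 0.992,  0.129, -0.   , -0.001]), 'ft_force': array([ 0.284,  0.039, -1.105]), 'torque': array([ 0.027, -0.019,  0.064]), 'grip_width': np.float64(1.003)}
tube_mid [(array([198., 286., 220., 305.]), 0.82), (array([222., 210., 244., 230.]), 0.55), (array([356., 186., 430., 267.]), 0.5)]
drive [(array([358., 186., 427., 266.]), 0.76)]
tray [(array([163., 184., 303., 275.]), 0.57)]
pot []
dropper [(array([182., 223., 194., 238.]), 0.63)]
counter [(array([276., 291., 296., 312.]), 0.51)]
slide_box [(array([318., 128., 392., 180.]), 0.84)]
{'mtx': array([[421.17149001,   0.        , 282.56412882],
       [  0.        , 421.17149001, 206.50849898],
       [  0.        ,   0.        ,   1.        ]]), 'xyz': array([0.3703255 , 0.01861981, 1.06793195]), 'rotation': array([ 0.75293685, -0.64911225,  0.07100199, -0.08184192])}
{'mtx': array([[383.06737201,   0.        , 285.14883614],
       [  0.        , 383.06737201, 208.87073164],
       [  0.        ,   0.        ,   1.        ]]), 'xyz': array([ 0.82353817, -0.27333425,  0.73859483]), 'rotation': array([ 0.89807552,  0.34035459, -0.09163446, -0.26310119])}
{'mtx': array([[298.23014832,   0.        , 282.86077763],
       [  0.        , 298.23014832, 212.97379993],
       [  0.        ,   0.        ,   1.        ]]), 'xyz': array([ 0.24003849, -0.58281736,  0.3745197 ]), 'rotation': array([ 0.78172245, -0.60187539, -0.09944819,  0.12948389])}
```

View pics/top0.png

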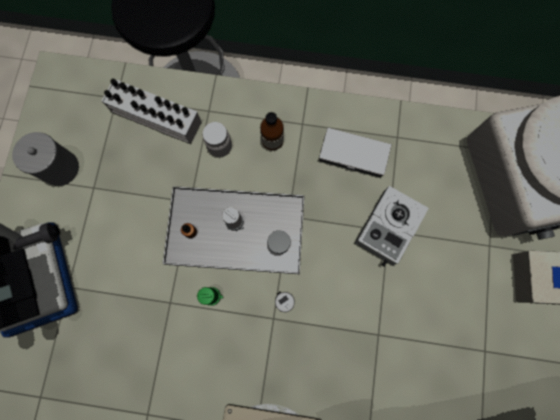

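View pics/scene0.png

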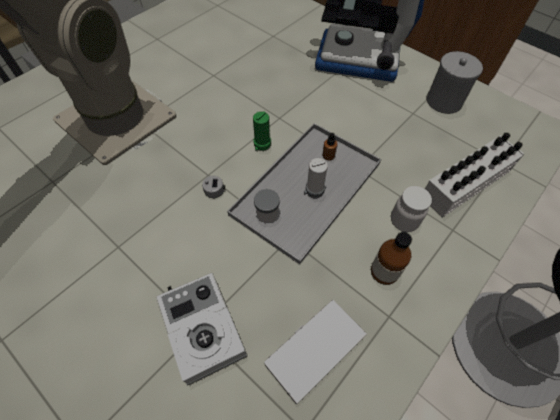

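The top view shows the tube at about (232,218), the socket collar at (399,213) and the green look-alike at (207,296). The scene view shows the tube top at about (318,163) and the socket at (205,338). Next I'll localise them, with enlarged crops.

```bash
python3 - <<'E'
from h import *
print('tubetop',at_z('top',231,214,.107),at_z('scene',318,164,.107))
print('socket',at_z('top',399,213,.064),at_z('scene',205,339,.064))
for n,p in dict(pot=(279,242,.06),drop=(188,230,.06)).items(): print(n,at_z('top',*p))
print('drive x dir', at_z('top',375,234,.056), at_z('scene',182,309,.056))
a=cv2.imread('pics/top0.png');b=cv2.imread('pics/scene0.png')
f=lambda i,x,y:cv2.resize(i[y-35:y+35,x-45:x+45],(400,300),interpolation=cv2.INTER_CUBIC)
cv2.imwrite('pics/crops.png',np.vstack([np.hstack([f(a,232,218),f(a,393,222)]),np.hstack([f(b,318,175),f(b,203,330)])]))
E
```

```text
tubetop [0.5447499  0.16524727 0.107     ] [0.54432727 0.16387671 0.107     ]
socket [ 0.61523112 -0.23203686  0.064     ] [ 0.62064922 -0.23518104  0.064     ]
pot [0.50259637 0.04629383 0.06      ]
drop [0.499024   0.26851105 0.06      ]
drive x dir [ 0.55672069 -0.18102951  0.056     ] [ 0.54811147 -0.2264086   0.056     ]
```

View pics/crops.png

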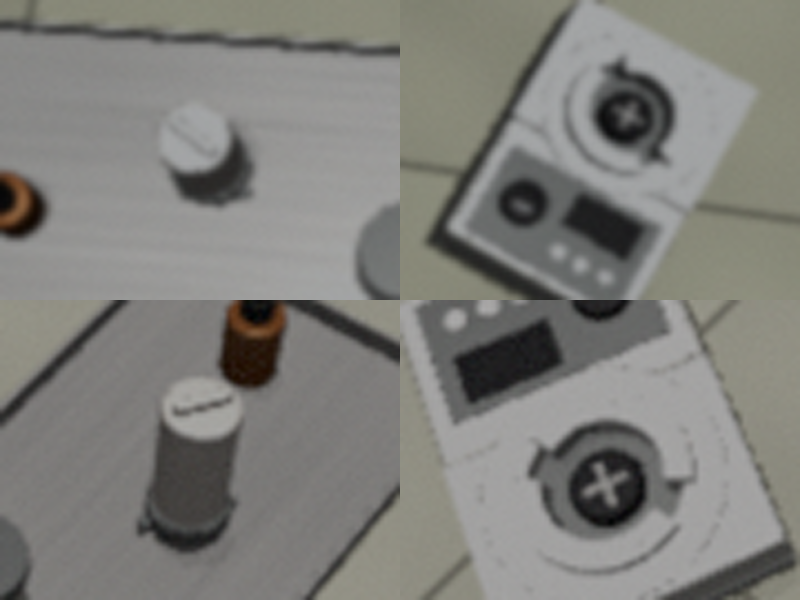

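```bash
python3 - <<'E'
from h import *
S=np.array([400/90,300/70])
def w(cam,x,y,c,z): 
    u=np.array([x,y])/S+np.array(c)-[45,35]; return at_z(cam,*u,z)
def d(n,a,b): v=b-a; print(n,np.round((a+b)/2,4),'ang',np.round(np.degrees(np.arctan2(v[1],v[0])),1),'len',np.linalg.norm(v).round(4))
T=(232,218);D=(393,222);s1=(318,175);s2=(203,330)
d('bar top',w('top',172,122,T,.107),w('top',215,155,T,.107))
d('bar scene',w('scene',172,112,s1,.107),w('scene',233,101,s1,.107))
d('slots top',w('top',215,70,D,.064),w('top',255,155,D,.064))
d('slots scn',w('scene',140,160,s2,.064),w('scene',275,190,s2,.064))
# drive edges (top face): left-long edge and right-long edge in top crop
d('edge L top',w('top',45,228,D,.056),w('top',185,2,D,.056))
d('edge R top',w('top',230,300,D,.056),w('top',357,92,D,.056))
d('edge R scn',w('scene',290,20,s2,.056),w('scene',390,242,s2,.056))
d('edge L scn',w('scene',10,30,s2,.056),w('scene',85,290,s2,.056))
E
```

```text
bar top [0.5415 0.1658 0.107 ] ang -120.0 len 0.0293
bar scene [0.5467 0.1629 0.107 ] ang 55.2 len 0.0302
slots top [ 0.6154 -0.2365  0.064 ] ang -150.5 len 0.0527
slots scn [ 0.6162 -0.232   0.064 ] ang 29.0 len 0.0546
edge L top [ 0.607  -0.1737  0.056 ] ang -23.8 len 0.1561
edge R top [ 0.5746 -0.2748  0.056 ] ang -24.6 len 0.142
edge R scn [ 0.6383 -0.184   0.056 ] ang -21.8 len 0.1017
edge L scn [ 0.5604 -0.2679  0.056 ] ang -24.8 len 0.1138
```

```bash
R='{"offset":[0,0,0],"rotation":[0,0,-0.082],"fingers":1}'
python3 -m jog '[{"offset":[0,0,0],"rotation":[0,0,-0.082],"fingers":1},{"offset":[0,0,0],"rotation":[0,0,-0.082],"fingers":1},{"offset":[0,0,0],"rotation":[0,0,-0.082],"fingers":1},{"offset":[0,0,0],"rotation":[0,0,-0.082],"fingers":1},{"offset":[0,0,0],"rotation":[0,0,-0.082],"fingers":1},{"offset":[0,0,0],"rotation":[0,0,-0.082],"fingers":1},{"offset":[0,0,0],"rotation":[0,0,-0.082],"fingers":1},{"offset":[0,0,0],"rotation":[0,0,-0.082],"fingers":1}]'
python3 -m jog '[{"offset":[0.3,0.15,0],"rotation":[0,0,0],"fingers":1},{"offset":[0.3,0.15,0],"rotation":[0,0,0],"fingers":1},{"offset":[0.3,0.15,0],"rotation":[0,0,0],"fingers":1},{"offset":[0.3,0.15,0],"rotation":[0,0,0],"fingers":1},{"offset":[0.3,0.15,0],"rotation":[0,0,0],"fingers":1},{"offset":[0.3,0.15,0],"rotation":[0,0,0],"fingers":1},{"offset":[0.3,0.15,0],"rotation":[0,0,0],"fingers":1},{"offset":[0.3,0.15,0],"rotation":[0,0,0],"fingers":1}]'
```

```text
clock: 1.45
position: [0.1599, -0.6042, 0.2503]
ee_rot: [0.705, 0.709, -0.0, 0.0]
ft_force: [-0.1, -0.3, -0.6]
grip_width: 0.999
clock: 2.45
position: [0.3405, -0.2427, 0.2506]
ee_rot: [0.707, 0.707, -0.0, 0.0]
ft_force: [0.7, -1.0, -0.1]
grip_width: 0.999
```

```bash

python3 -m jog '[{"offset":[0.3,0.17,0],"rotation":[0,0,0],"fingers":1},{"offset":[0.3,0.17,0],"rotation":[0,0,0],"fingers":1},{"offset":[0.3,0.17,0],"rotation":[0,0,0],"fingers":1},{"offset":[0.3,0.17,0],"rotation":[0,0,0],"fingers":1},{"offset":[0.3,0.17,0],"rotation":[0,0,0],"fingers":1},{"offset":[0.3,0.17,0],"rotation":[0,0,0],"fingers":1},{"offset":[0.3,0.17,0],"rotation":[0,0,0],"fingers":1},{"offset":[0.3,0.17,0],"rotation":[0,0,0],"fingers":1}]'
python3 -m jog '[{"offset":[0,0,0],"rotation":[0,0,0],"fingers":1},{"offset":[0,0,0],"rotation":[0,0,0],"fingers":1}]'
python3 - <<'E'
from h import *
k=K('wrist'); print(manip.get_obs()['position'],k[1],k[2].round(3).tolist())
im=snap('wrist','w1.png'); np.save('w1k.npy',np.vstack([k[0],k[1],k[2]]))
print(proj('wrist',[.5445,.1645,.107],k))
E
```

```text
clock: 3.45
position: [0.5449, 0.1168, 0.2504]
ee_rot: [0.708, 0.707, 0.0, 0.0]
ft_force: [0.3, 0.5, -0.0]
grip_width: 1.001
clock: 3.7
position: [0.5439, 0.1155, 0.2501]
ee_rot: [0.707, 0.707, -0.0, -0.0]
ft_force: [-0.8, 0.0, 0.5]
grip_width: 1.0
[0.54386066 0.11550566 0.25011167] [0.54390357 0.19853552 0.37431196] [[1.0, 0.0, -0.001], [0.0, -0.947, -0.322], [-0.001, 0.322, -0.947]]
[283.83758366 152.03997718]
```

View pics/w1.png

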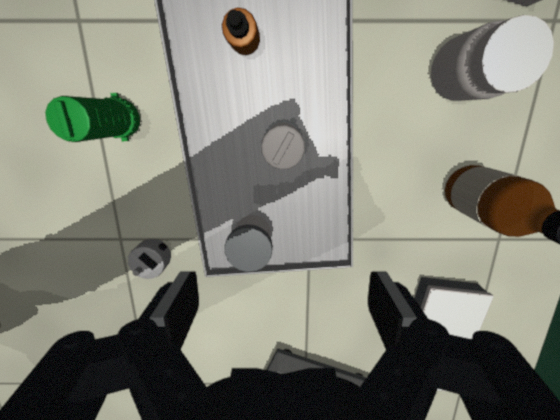

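The wrist view shows the tube top at (283,147), with its bar running from (274,161) to (293,134). The pot is at (248,245) and clear of the jaws.

```bash
python3 - <<'E'
from h import *
m=np.load('w1k.npy');k=(m[:3],m[3],m[4:])
im=cv2.imread('pics/w1.png')[115:180,250:315]
big=cv2.resize(im,None,fx=4,fy=4,interpolation=cv2.INTER_CUBIC);g=cv2.cvtColor(big,cv2.COLOR_BGR2GRAY)
c=cv2.HoughCircles(cv2.medianBlur(g,7),cv2.HOUGH_GRADIENT,1,50,param1=80,param2=15,minRadius=65,maxRadius=105);print(c)
if c is not None:
    u,v,r=c[0,0]/4;u+=250;v+=115;print(u,v,r,at_z('wrist',u,v,.101,k))
a=at_z('wrist',274,161,.107,k);b=at_z('wrist',293,134,.107,k);print((a+b)/2,np.degrees(np.arctan2(*(b-a)[1::-1])))
E
```

```text
[[[133.5 129.5  86.4]]]
283.375 147.375 21.6 [0.54409235 0.16788574 0.101     ]
[0.54407819 0.1682823  0.107     ] 54.42826750750879
```

```bash

python3 -m jog '[{"offset":[0.18,0,0],"rotation":[0,0,0],"fingers":1},{"offset":[0.165,0,0],"rotation":[0,0,0],"fingers":1},{"offset":[0,0,0.2],"rotation":[0,0,0],"fingers":1},{"offset":[0,0,0.25],"rotation":[0,0,0],"fingers":1},{"offset":[0,0,0.25],"rotation":[0,0,0],"fingers":1},{"offset":[0,0,0.25],"rotation":[0,0,0],"fingers":1},{"offset":[0,0,0.177],"rotation":[0,0,0],"fingers":1},{"offset":[0,0,0],"rotation":[0,0,0],"fingers":1}]'
python3 -m jog '[{"offset":[0,0,0],"rotation":[0,0,0],"fingers":-1},{"offset":[0,0,0],"rotation":[0,0,0],"fingers":-1},{"offset":[0,0,0],"rotation":[0,0,0],"fingers":-1},{"offset":[0,0,0],"rotation":[0,0,0],"fingers":-1},{"offset":[0,0,0],"rotation":[0,0,0],"fingers":-1},{"offset":[0,0,0],"rotation":[0,0,0],"fingers":-1},{"offset":[0,0,0],"rotation":[0,0,0],"fingers":-1},{"offset":[0,0,0],"rotation":[0,0,0],"fingers":-1}]' 60
```

```text
clock: 4.75
position: [0.5432, 0.1653, 0.0801]
ee_rot: [0.708, 0.706, -0.002, -0.0]
ft_force: [0.7, 0.8, 0.1]
grip_width: 1.0
clock: 5.75
position: [0.5445, 0.1676, 0.0825]
ee_rot: [0.707, 0.707, 0.0, 0.001]
ft_force: [-2.5, -0.9, 8.0]
grip_width: 0.453
```

```bash

python3 -m jog '[{"offset":[0,0,-0.05],"rotation":[0,0,0],"fingers":-1},{"offset":[0,0,-0.2],"rotation":[0,0,0],"fingers":-1},{"offset":[0,0,-0.3],"rotation":[0,0,0],"fingers":-1},{"offset":[0,0,-0.3],"rotation":[0,0,0],"fingers":-1},{"offset":[0,0,-0.28],"rotation":[0,0,0],"fingers":-1},{"offset":[0,0,0],"rotation":[0,0,0],"fingers":-1}]'
python3 -m jog '[{"offset":[-0.377,0.06,0],"rotation":[0,0,0],"fingers":-1},{"offset":[-0.377,0.06,0],"rotation":[0,0,0],"fingers":-1},{"offset":[-0.377,0.06,0],"rotation":[0,0,0],"fingers":-1},{"offset":[-0.377,0.06,0],"rotation":[0,0,0],"fingers":-1},{"offset":[-0.377,0.06,0],"rotation":[0,0,0],"fingers":-1},{"offset":[-0.377,0.06,0],"rotation":[0,0,0],"fingers":-1},{"offset":[-0.377,0.06,0],"rotation":[0,0,0],"fingers":-1},{"offset":[-0.377,0.06,0],"rotation":[0,0,0],"fingers":-1}]'
python3 -m jog '[{"offset":[0,0,0],"rotation":[0,0,0],"fingers":-1},{"offset":[0,0,0],"rotation":[0,0,0],"fingers":-1}]'
python3 - <<'E'
from h import *
k=K('wrist'); print(manip.get_obs()['position'],k[1])
im=snap('wrist','w2.png',scale=1.4); np.save('w2k.npy',np.vstack([k[0],k[1],k[2]])); np.save('w2.npy',im)
print(proj('wrist',[.616,-.2345,.064],k))
E
```

```text
clock: 6.5
position: [0.5451, 0.1685, 0.2544]
ee_rot: [0.707, 0.707, 0.002, 0.002]
ft_force: [-0.2, 0.2, -2.5]
grip_width: 0.454
clock: 7.5
position: [0.6156, -0.2867, 0.2499]
ee_rot: [0.707, 0.707, -0.0, -0.0]
ft_force: [1.0, 1.0, -0.9]
grip_width: 0.457
clock: 7.75
position: [0.6158, -0.2841, 0.2498]
ee_rot: [0.707, 0.707, 0.0, -0.001]
ft_force: [0.6, 1.2, -1.7]
grip_width: 0.454
[ 0.61576947 -0.28408927  0.24979567] [ 0.61587402 -0.2012749   0.37417843]
[283.44173143 146.34812718]
```

View pics/w2.png

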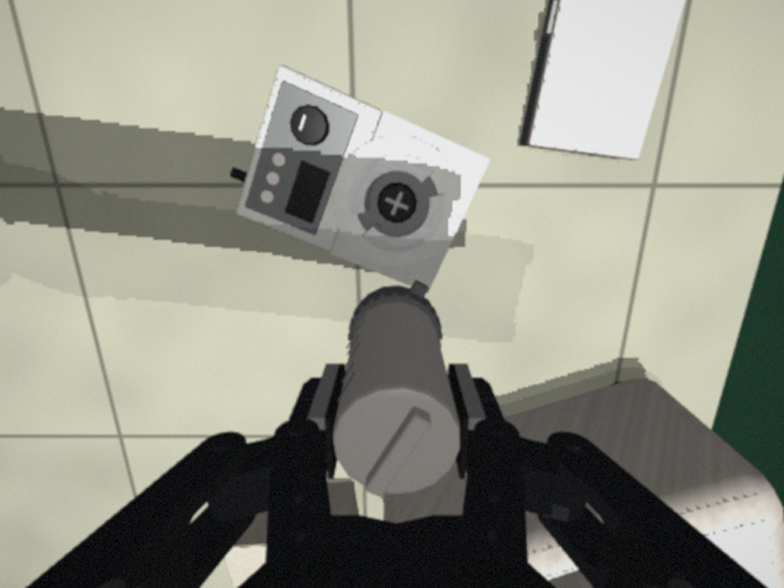

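The wrist view shows the socket centre at about (397,203) in this 1.4x picture, with slots at about (433,186) and (364,225). The held tube's bar runs from (370,487) to (425,412), with the lug at (419,288). I'll enlarge the socket.

```bash
python3 - <<'E'
from h import *
im=np.load('w2.npy')[...,::-1]
c=im[105:185,230:350]; c=cv2.convertScaleAbs(c,alpha=1.6)
cv2.imwrite('pics/w2c.png',cv2.resize(c,None,fx=6.5,fy=6.5,interpolation=cv2.INTER_CUBIC))
E
```

```text
(no output)
```

View pics/w2c.png

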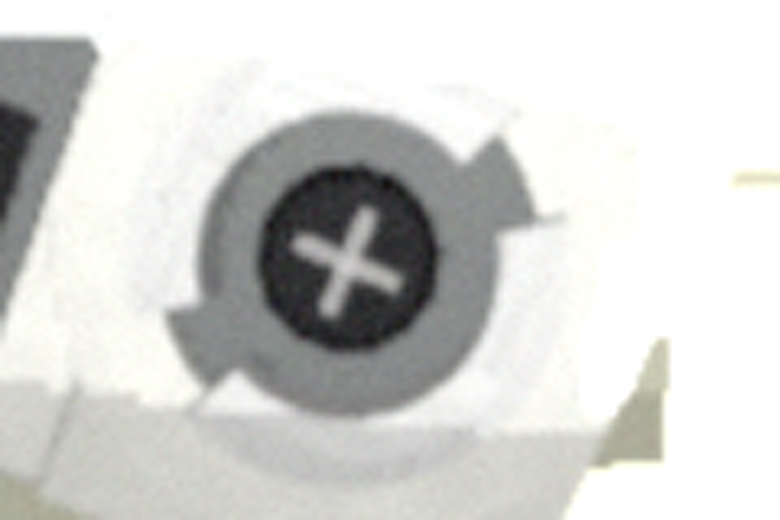

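```bash
python3 - <<'E'
from h import *
m=np.load('w2k.npy');k=(m[:3],m[3],m[4:])
W=lambda x,y,z:at_z('wrist',230-.5+(x+.5)/6.5,105-.5+(y+.5)/6.5,z,k)
def ang(a,b): return np.degrees(np.arctan2(b[1]-a[1],b[0]-a[0])).round(2)
print('centre bore',W(348.5,262.5,.064),'r',(W(498,262,.064)-W(199,262,.064))[0]/2)
a,b=W(184,350,.064),W(518,178,.064);print('slots',ang(a,b),(a+b)/2,np.linalg.norm(a-b))
a,b=W(223,340,.064),W(484,196,.064);print('slots inner',ang(a,b),(a+b)/2)
print('cross',ang(W(292,242,.055),W(402,285,.055)),ang(W(330,315,.055),W(365,210,.055))-90,W(347,263,.055))
V=lambda x,y,z:at_z('wrist',x/1.4,y/1.4,z,k)
print('drive edge',ang(V(282,67,.056),V(488,158,.056)),ang(V(237,212,.056),V(410,284,.056)))
p=np.array([.6158,-.2841,.2498])
zt=p[2]+.0245
a,b=V(370,487,zt),V(425,412,zt);print('bar',ang(a,b),(a+b)/2-p,np.linalg.norm(a-b))
print('top disc',V(397.5,441,zt-.006)-p)
t=np.linspace(0,2*np.pi,181)
for r,h in((.022,-.0795+.0035),(.022,-.0795+.02),(.020,.0185)):
    q=np.array([proj('wrist',p+[r*np.cos(i),r*np.sin(i),h],k) for i in t])*1.4
    print(r,h,'umin',q[:,0].min(),'umax',q[:,0].max(),'vmin',q[:,1].min(),'vmax',q[:,1].max())
E
```

```text
centre bore [ 0.6157444  -0.23311281  0.064     ] r 0.02344328668501311
slots 26.82 [ 0.61576803 -0.23352965  0.064     ] 0.058686858259952956
slots inner 28.47 [ 0.61628852 -0.23408935  0.064     ]
cross -20.94 -18.75 [ 0.61549862 -0.23411582  0.055     ]
drive edge -22.12 -23.34
bar 58.73 [0.00010279 0.00255207 0.0245    ] 0.03046802520299724
top disc [0.00039152 0.0013077  0.0185    ]
0.022 -0.076 umin 353.9326862443982 umax 438.8881292617051 vmin 284.88480925131194 vmax 363.60806848889956
0.022 -0.0595 umin 350.600478352871 umax 442.17847416175005 vmin 295.22209104369745 vmax 379.1643341133013
0.02 0.0185 umin 330.31444959725115 umax 462.12574128256045 vmin 386.73002123482377 vmax 496.9043984144789
```

```bash
python3 - <<'E'
from h import *
m=np.load('w2k.npy');k=(m[:3],m[3],m[4:]); p=np.array([.6158,-.2841,.2498])
for a in (50,55,60,65):
    c,s=np.cos(np.radians(a)),np.sin(np.radians(a)); print(a,[(proj('wrist',p+[r*c,r*s,h],k)*1.4).round(1) for r,h in((.027,-.0695),(.027,-.0745))],[ (proj('wrist',p+[r*c,r*s,.0245],k)*1.4).round(1) for r in (-.015,.015)])
E
python3 -m jog '[{"offset":[0.167,0,0],"rotation":[0,0,0],"fingers":-1},{"offset":[0.17,0,0],"rotation":[0,0,0],"fingers":-1},{"offset":[0,0,0],"rotation":[0,0,0.086],"fingers":-1},{"offset":[0,0,0],"rotation":[0,0,0.086],"fingers":-1},{"offset":[0,0,0],"rotation":[0,0,0.0855],"fingers":-1},{"offset":[0,0,0.2],"rotation":[0,0,0],"fingers":-1},{"offset":[0,0,0.26],"rotation":[0,0,0],"fingers":-1},{"offset":[0,0,0],"rotation":[0,0,0],"fingers":-1}]'
python3 -m jog '[{"offset":[0,0,0],"rotation":[0,0,0],"fingers":-1},{"offset":[0,0,0],"rotation":[0,0,0],"fingers":-1}]'
python3 - <<'E'
from h import *
k=K('wrist'); p=manip.get_obs()['position'];print(p)
w=snap('wrist','w3.png')
s=snap('scene','s3.png'); t=snap('top','t3.png')
u=proj('scene',[.6157,-.2335,.064]).astype(int);v=proj('top',[.6157,-.2335,.064]).astype(int)
f=lambda i,x,y:cv2.resize(i[y-45:y+45,x-45:x+45],(400,400),interpolation=cv2.INTER_CUBIC)
cv2.imwrite('pics/c3.png',np.hstack([f(s,u[0],u[1]-15),f(w,283,220) if 0 else cv2.resize(w[90:360,148:418],(400,400))])[...,::-1]); print(u)
E
```

```text
50 [array([432. , 291.4]), array([431.2, 288.3])] [array([363.9, 489.7]), array([430.5, 424.5])]
55 [array([428.3, 288.6]), array([427.5, 285.6])] [array([367.5, 491.9]), array([426.9, 422.1])]
60 [array([424.2, 286.1]), array([423.6, 283.1])] [array([371.2, 493.7]), array([423. , 419.9])]
65 [array([420. , 283.9]), array([419.4, 281. ])] [array([375.1, 495.3]), array([418.9, 418.1])]
clock: 8.8
position: [0.6145, -0.2318, 0.1794]
ee_rot: [0.863, 0.505, -0.002, -0.002]
ft_force: [-0.3, 0.1, -0.9]
grip_width: 0.453
clock: 9.05
position: [0.6169, -0.2339, 0.1839]
ee_rot: [0.864, 0.504, 0.001, 0.001]
ft_force: [-0.2, 0.4, -1.1]
grip_width: 0.45
[ 0.61686033 -0.23393836  0.18388344]
[203 336]
```

View pics/c3.png

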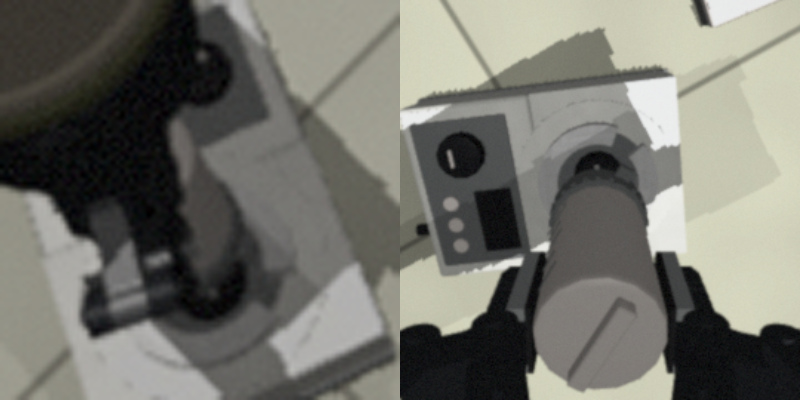

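```bash

python3 -m jog '[{"offset":[0,0,0.13],"rotation":[0,0,0.0175],"fingers":-1},{"offset":[0,0,0.11],"rotation":[0,0,0],"fingers":-1},{"offset":[0,0,0],"rotation":[0,0,0],"fingers":-1},{"offset":[0,0,0],"rotation":[0,0,0],"fingers":-1}]'
python3 -m jog '[{"offset":[0,0,0],"rotation":[0,0,0],"fingers":-1}]'
python3 -m jog '[{"offset":[0,0,0.02],"rotation":[0,0,0],"fingers":-1},{"offset":[0,0,0],"rotation":[0,0,0],"fingers":-1}]'
python3 -m jog '[{"offset":[0,0,0.02],"rotation":[0,0,0],"fingers":-1},{"offset":[0,0,0],"rotation":[0,0,0],"fingers":-1}]'
```

```text
clock: 9.7
position: [0.6163, -0.2343, 0.1463]
ee_rot: [0.872, 0.489, 0.0, 0.0]
ft_force: [0.8, 0.1, -1.5]
grip_width: 0.455
clock: 9.82
position: [0.6164, -0.2344, 0.1466]
ee_rot: [0.872, 0.489, 0.0, 0.0]
ft_force: [-0.1, 0.5, -0.2]
grip_width: 0.453
clock: 10.07
position: [0.6159, -0.2343, 0.1426]
ee_rot: [0.873, 0.489, -0.0, -0.0]
ft_force: [0.3, -0.1, -1.5]
grip_width: 0.452
clock: 10.32
position: [0.6158, -0.2343, 0.1394]
ee_rot: [0.873, 0.489, -0.0, -0.0]
ft_force: [0.2, -0.3, -1.8]
grip_width: 0.453
```

```bash

for i in 1; do python3 -m jog '[{"offset":[0,0,0.014],"rotation":[0,0,0],"fingers":-1},{"offset":[0,0,0],"rotation":[0,0,0],"fingers":-1}]'; done
python3 -m jog '[{"offset":[0,0,0.014],"rotation":[0,0,0],"fingers":-1},{"offset":[0,0,0],"rotation":[0,0,0],"fingers":-1}]'
python3 -m jog '[{"offset":[0,0,0.014],"rotation":[0,0,0],"fingers":-1},{"offset":[0,0,0],"rotation":[0,0,0],"fingers":-1}]'
```

```text
clock: 10.58
position: [0.6159, -0.2343, 0.1374]
ee_rot: [0.873, 0.489, -0.0, -0.0]
ft_force: [-0.1, 0.3, -1.3]
grip_width: 0.455
clock: 10.82
position: [0.6159, -0.2343, 0.1354]
ee_rot: [0.873, 0.489, -0.0, -0.0]
ft_force: [-0.1, -0.5, -0.8]
grip_width: 0.455
clock: 11.08
position: [0.6161, -0.2343, 0.1337]
ee_rot: [0.873, 0.489, 0.0, 0.0]
ft_force: [0.0, 0.5, 2.1]
grip_width: 0.456
```

```bash
python3 - <<'E'
from h import *
w=snap('wrist','w4.png');s=snap('scene','s4.png')
cv2.imwrite('pics/c4.png',np.hstack([cv2.resize(s[275:365,158:248],(400,400),interpolation=cv2.INTER_CUBIC),cv2.resize(w[110:290,193:373],(400,400),interpolation=cv2.INTER_CUBIC)])[...,::-1])
E
```

```text
(no output)
```

View pics/c4.png

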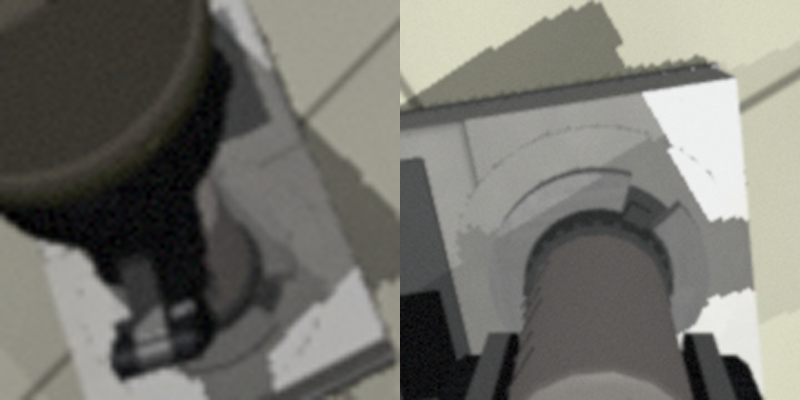

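The lug sits in the slot, near its anticlockwise edge at about (630,210). I'll turn 2° clockwise and press in while watching the force.

```bash

python3 -m jog '[{"offset":[0,0,0],"rotation":[0,0,0.0175],"fingers":-1},{"offset":[0,0,0.015],"rotation":[0,0,0],"fingers":-1},{"offset":[0,0,0.015],"rotation":[0,0,0],"fingers":-1},{"offset":[0,0,0],"rotation":[0,0,0],"fingers":-1}]'
python3 -m jog '[{"offset":[0,0,0.015],"rotation":[0,0,0],"fingers":-1},{"offset":[0,0,0],"rotation":[0,0,0],"fingers":-1}]'
python3 -m jog '[{"offset":[0,0,0.015],"rotation":[0,0,0],"fingers":-1},{"offset":[0,0,0],"rotation":[0,0,0],"fingers":-1}]'
```

```text
clock: 11.68
position: [0.6162, -0.2343, 0.1291]
ee_rot: [0.881, 0.473, 0.0, 0.0]
ft_force: [-0.3, 0.4, 5.0]
grip_width: 0.455
clock: 11.92
position: [0.6162, -0.2343, 0.1271]
ee_rot: [0.881, 0.473, 0.0, 0.0]
ft_force: [-0.4, 2.0, 5.2]
grip_width: 0.454
clock: 12.18
position: [0.6163, -0.2343, 0.125]
ee_rot: [0.881, 0.473, 0.0, 0.0]
ft_force: [-0.2, 0.9, 7.6]
grip_width: 0.451
```

```bash

python3 -m jog '[{"offset":[0,0,0.015],"rotation":[0,0,0],"fingers":-1},{"offset":[0,0,0],"rotation":[0,0,0],"fingers":-1}]'
python3 -m jog '[{"offset":[0,0,0.01],"rotation":[0,0,0],"fingers":-1},{"offset":[0,0,0],"rotation":[0,0,0],"fingers":-1}]'
python3 -m jog '[{"offset":[0,0,0],"rotation":[0,0,0],"fingers":-1}]'
```

```text
clock: 12.42
position: [0.6163, -0.2342, 0.1229]
ee_rot: [0.881, 0.473, 0.0, 0.0]
ft_force: [-1.9, 0.9, 8.3]
grip_width: 0.455
clock: 12.68
position: [0.6163, -0.2342, 0.1215]
ee_rot: [0.881, 0.473, 0.0, 0.0]
ft_force: [-2.4, 1.1, 10.1]
grip_width: 0.454
clock: 12.8
position: [0.6163, -0.2342, 0.1216]
ee_rot: [0.881, 0.473, 0.0, 0.0]
ft_force: [-2.1, 1.8, 9.3]
grip_width: 0.451
```

```bash

python3 -m jog '[{"offset":[0,0,0.006],"rotation":[0,0,0],"fingers":-1},{"offset":[0,0,0],"rotation":[0,0,0.03],"fingers":-1},{"offset":[0,0,0],"rotation":[0,0,0.03],"fingers":-1},{"offset":[0,0,0],"rotation":[0,0,0],"fingers":-1}]'
python3 -c "
from h import *
s=manip.get_obs();print(s['ft_force'].round(1) if hasattr(s['ft_force'],'round') else s['ft_force'],s['torque'])"
python3 -m jog '[{"offset":[0,0,0],"rotation":[0,0,0.04],"fingers":-1},{"offset":[0,0,0],"rotation":[0,0,0.04],"fingers":-1},{"offset":[0,0,0],"rotation":[0,0,0],"fingers":-1}]'
python3 -c "
from h import *
s=manip.get_obs();print(s['ft_force'],s['torque'])
w=snap('wrist','w5.png');s=snap('scene','s5.png')
cv2.imwrite('pics/c5.png',np.hstack([cv2.resize(s[275:365,158:248],(400,400),interpolation=cv2.INTER_CUBIC),cv2.resize(w[110:380,148:418],(400,400),interpolation=cv2.INTER_CUBIC)])[...,::-1])"
```

```text
clock: 13.3
position: [0.6168, -0.2344, 0.1211]
ee_rot: [0.908, 0.419, 0.001, 0.001]
ft_force: [-0.5, 0.7, 9.4]
grip_width: 0.454
[-0.5  0.7  9.4] [ 0.16882203  0.13937899 -0.01153692]
clock: 13.68
position: [0.6169, -0.2345, 0.1212]
ee_rot: [0.939, 0.345, 0.001, 0.001]
ft_force: [0.4, -0.0, 8.0]
grip_width: 0.457
[ 0.37855102 -0.01247567  8.04619122] [ 0.02089144 -0.10282754 -0.08446379]
```

View pics/c5.png

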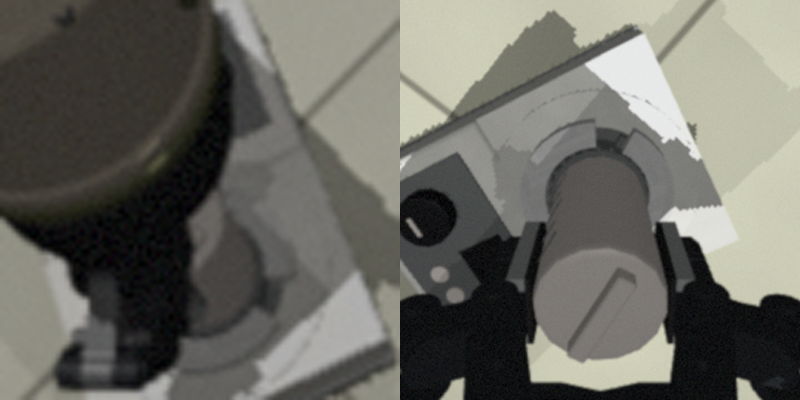

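```bash

q(){ python3 -c "
from h import *
s=manip.get_obs();x,y=s['ee_rot'][:2];print('psi',np.degrees(2*np.arctan2(y,x)),'tau',s['torque'])"; }
python3 -m jog '[{"offset":[0,0,0],"rotation":[0,0,0.05],"fingers":-1},{"offset":[0,0,0],"rotation":[0,0,0.05],"fingers":-1},{"offset":[0,0,0],"rotation":[0,0,0],"fingers":-1}]'; q
python3 -m jog '[{"offset":[0,0,0],"rotation":[0,0,0.05],"fingers":-1},{"offset":[0,0,0],"rotation":[0,0,0.05],"fingers":-1},{"offset":[0,0,0],"rotation":[0,0,0.05],"fingers":-1},{"offset":[0,0,0],"rotation":[0,0,0],"fingers":-1}]';q
python3 -m jog '[{"offset":[0,0,0],"rotation":[0,0,0.02],"fingers":-1},{"offset":[0,0,0],"rotation":[0,0,0],"fingers":-1}]';q
python3 -m jog '[{"offset":[0,0,0],"rotation":[0,0,0.013],"fingers":-1},{"offset":[0,0,0],"rotation":[0,0,0],"fingers":-1}]';q
```

```text
clock: 14.15
position: [0.617, -0.2346, 0.1213]
ee_rot: [0.968, 0.249, 0.001, 0.001]
ft_force: [0.7, 0.1, 8.9]
grip_width: 0.457
psi 28.893630855007466 tau [-0.06009544 -0.09736219 -0.04562547]
clock: 14.65
position: [0.617, -0.2347, 0.1213]
ee_rot: [0.995, 0.102, 0.001, 0.001]
ft_force: [0.5, 0.1, 9.5]
grip_width: 0.451
psi 11.702792298378181 tau [-0.14227634 -0.15109577 -0.00476385]
clock: 14.9
position: [0.617, -0.2348, 0.1213]
ee_rot: [0.997, 0.082, 0.001, 0.001]
ft_force: [1.4, -0.3, 9.5]
grip_width: 0.456
psi 9.459988613672774 tau [-0.18339061 -0.13594985 -0.01248267]
clock: 15.15
position: [0.617, -0.2348, 0.1213]
ee_rot: [0.998, 0.07, 0.001, 0.001]
ft_force: [0.3, -0.7, 9.2]
grip_width: 0.453
psi 7.982232824645379 tau [-0.2503538  -0.15681723  0.00234549]
```

```bash

q(){ python3 -c "
from h import *
s=manip.get_obs();x,y=s['ee_rot'][:2];print('psi',np.degrees(2*np.arctan2(y,x)),'tau',s['torque'])"; }
python3 -m jog '[{"offset":[0,0,0],"rotation":[0,0,0.015],"fingers":-1},{"offset":[0,0,0],"rotation":[0,0,0],"fingers":-1}]'; q
python3 -m jog '[{"offset":[0,0,0],"rotation":[0,0,0.015],"fingers":-1},{"offset":[0,0,0],"rotation":[0,0,0],"fingers":-1}]';q
python3 -m jog '[{"offset":[0,0,0],"rotation":[0,0,0.01],"fingers":-1},{"offset":[0,0,0],"rotation":[0,0,0],"fingers":-1}]';q
```

```text
clock: 15.4
position: [0.617, -0.2349, 0.1213]
ee_rot: [0.999, 0.055, 0.001, 0.001]
ft_force: [0.2, -0.6, 9.2]
grip_width: 0.456
psi 6.259846075912847 tau [-0.15751475 -0.09019557 -0.07932562]
clock: 15.65
position: [0.617, -0.2349, 0.1213]
ee_rot: [0.999, 0.04, 0.001, 0.001]
ft_force: [1.5, -0.6, 9.1]
grip_width: 0.453
psi 4.544013487172518 tau [-0.18460684 -0.07248054  0.04474928]
clock: 15.9
position: [0.617, -0.2349, 0.1213]
ee_rot: [1.0, 0.03, 0.001, 0.001]
ft_force: [0.7, -0.5, 9.6]
grip_width: 0.455
psi 3.405697629405755 tau [-0.24328844 -0.07623591  0.02665017]
```

```bash

q(){ python3 -c "
from h import *
s=manip.get_obs();x,y=s['ee_rot'][:2];print('psi',np.degrees(2*np.arctan2(y,x)),'tau',s['torque'])"; }
python3 -m jog '[{"offset":[0,0,0],"rotation":[0,0,0.01],"fingers":-1},{"offset":[0,0,0],"rotation":[0,0,0],"fingers":-1}]' | grep force; q
python3 -m jog '[{"offset":[0,0,0],"rotation":[0,0,0.01],"fingers":-1},{"offset":[0,0,0],"rotation":[0,0,0],"fingers":-1}]'| grep force;q
python3 -m jog '[{"offset":[0,0,0],"rotation":[0,0,0.01],"fingers":-1},{"offset":[0,0,0],"rotation":[0,0,0],"fingers":-1}]'| grep force;q
```

```text
ft_force: [-0.1, -0.6, 8.3]
psi 2.2570561671865708 tau [-0.26674506 -0.06768592  0.10804398]
ft_force: [-1.2, -1.3, 10.1]
psi 1.1256084307727574 tau [-0.38329823  0.04240776  0.28354263]
ft_force: [-0.3, -0.8, 9.7]
psi 0.015643932988492475 tau [-0.47341294  0.04605533  0.62232365]
```

The torque climbs to 0.62 Nm, so the stop has been reached, about 55° past the slot. I'll back off a few degrees to relax it and let it rise gently.

```bash

q(){ python3 -c "
from h import *
s=manip.get_obs();x,y=s['ee_rot'][:2];print('psi',np.degrees(2*np.arctan2(y,x)),'tau',s['torque'])"; }
python3 -m jog '[{"offset":[0,0,0],"rotation":[0,0,-0.022],"fingers":-1},{"offset":[0,0,0],"rotation":[0,0,-0.022],"fingers":-1},{"offset":[0,0,0],"rotation":[0,0,0],"fingers":-1}]' | grep force; q
python3 -m jog '[{"offset":[0,0,-0.015],"rotation":[0,0,0],"fingers":-1},{"offset":[0,0,0],"rotation":[0,0,0],"fingers":-1}]'| egrep 'force|pos';q
python3 -m jog '[{"offset":[0,0,-0.015],"rotation":[0,0,0],"fingers":-1},{"offset":[0,0,0],"rotation":[0,0,0],"fingers":-1}]'| egrep 'force|pos';q
python3 -m jog '[{"offset":[0,0,-0.012],"rotation":[0,0,0],"fingers":-1},{"offset":[0,0,0],"rotation":[0,0,0],"fingers":-1}]'| egrep 'force|pos';q
```

```text
ft_force: [0.7, -0.2, 10.1]
psi 5.0535049565916 tau [-0.24163049  0.03551927 -0.00345613]
position: [0.6168, -0.2349, 0.1234]
ft_force: [-0.1, -0.9, 7.8]
psi 5.020527642281684 tau [-0.26564251  0.02104945  0.02947191]
position: [0.6167, -0.2349, 0.1254]
ft_force: [1.2, -0.8, 6.7]
psi 5.018015679806817 tau [-0.2670839  -0.15022206 -0.03414598]
position: [0.6167, -0.2349, 0.127]
ft_force: [1.4, -1.6, 5.2]
psi 5.0180653086218605 tau [-0.32396705 -0.26249959  0.02288628]
```

```bash

q(){ python3 -c "
from h import *
s=manip.get_obs();x,y=s['ee_rot'][:2];print('psi',np.degrees(2*np.arctan2(y,x)),'tau',s['torque'])"; }
python3 -m jog '[{"offset":[0,0,-0.008],"rotation":[0,0,0],"fingers":-1},{"offset":[0,0,0],"rotation":[0,0,0],"fingers":-1}]'| egrep 'force|pos';q
python3 -m jog '[{"offset":[0,0,-0.008],"rotation":[0,0,0],"fingers":-1},{"offset":[0,0,0],"rotation":[0,0,0],"fingers":-1}]'| egrep 'force|pos';q
```

```text
position: [0.6165, -0.235, 0.1279]
ft_force: [2.8, -2.0, 4.1]
psi 5.013209005655468 tau [-0.53613133 -0.60594195  0.00969869]
position: [0.6164, -0.2349, 0.1286]
ft_force: [3.8, -4.2, 1.7]
psi 5.0141349590614634 tau [-0.9080936  -1.16268431  0.06657134]
```

```bash

python3 -m jog '[{"offset":[0,0,-0.003],"rotation":[0,0,0],"fingers":-1},{"offset":[0,0,0],"rotation":[0,0,0],"fingers":1},{"offset":[0,0,0],"rotation":[0,0,0],"fingers":1},{"offset":[0,0,0],"rotation":[0,0,0],"fingers":1},{"offset":[0,0,0],"rotation":[0,0,0],"fingers":1},{"offset":[0,0,0],"rotation":[0,0,0],"fingers":1},{"offset":[0,0,0],"rotation":[0,0,0],"fingers":1},{"offset":[0,0,0],"rotation":[0,0,0],"fingers":1}]'
python3 -m jog '[{"offset":[0,0,-0.1],"rotation":[0,0,0],"fingers":1},{"offset":[0,0,-0.2],"rotation":[0,0,0],"fingers":1},{"offset":[0,0,-0.3],"rotation":[0,0,0],"fingers":1},{"offset":[-0.3,0,-0.2],"rotation":[0,0,0],"fingers":1},{"offset":[-0.3,0,0],"rotation":[0,0,0],"fingers":1},{"offset":[0,0,0],"rotation":[0,0,0],"fingers":1},{"offset":[0,0,0],"rotation":[0,0,0],"fingers":1}]'
python3 - <<'E'
from h import *
k=K('wrist');w=snap('wrist','w6.png');s=snap('scene','s6.png');t=snap('top','t6.png')
np.save('w6k.npy',np.vstack([k[0],k[1],k[2]]));u=proj('wrist',[.616,-.234,.08],k).astype(int);print(u)
x=int(np.clip(u[0],60,500));y=int(np.clip(u[1],60,360))
cv2.imwrite('pics/c6.png',np.hstack([cv2.resize(s[270:360,158:248],(400,400),interpolation=cv2.INTER_CUBIC),cv2.resize(w[y-60:y+60,x-60:x+60],(400,400),interpolation=cv2.INTER_CUBIC)])[...,::-1]);print(x,y)
E
```

```text
clock: 19.27
position: [0.616, -0.2343, 0.129]
ee_rot: [0.999, 0.044, 0.0, 0.0]
ft_force: [0.2, -0.0, -0.2]
grip_width: 1.0
clock: 20.15
position: [0.5268, -0.2422, 0.25]
ee_rot: [0.999, 0.044, 0.001, 0.0]
ft_force: [0.9, 0.5, -0.1]
grip_width: 1.001
[282 104]
282 104
```

View pics/c6.png

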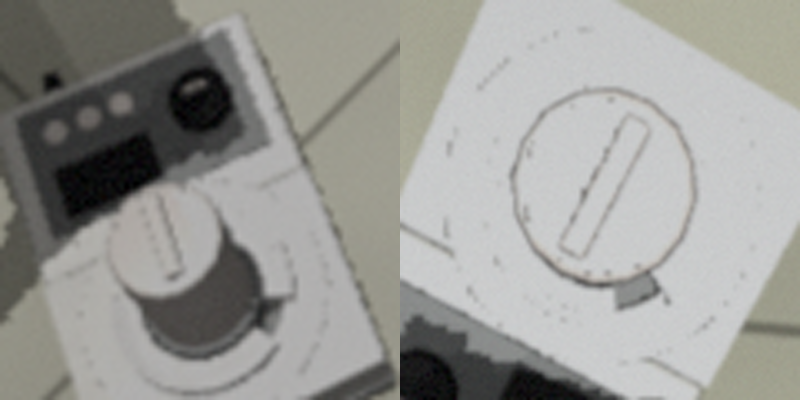

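The tube stands in the socket with its bar along the drive's x axis, running from (640,118) to (572,252) in the right crop. An empty slot shows about 50° away. I'll check the height, tilt and angle numerically.

```bash
python3 - <<'E'
from h import *
m=np.load('w6k.npy');k=(m[:3],m[3],m[4:])
W=lambda x,y,z:at_z('wrist',(x-400)*.3+222,y*.3+44,z,k)
a,b=W(572,252,.154),W(638,118,.154);v=b-a;print('bar',np.degrees(np.arctan2(v[1],v[0])),(a+b)/2,np.linalg.norm(v))
# disc extents in wrist (513..695, 87..285); compare for locked (z .148), unlocked-low (.144), raised (.152)
t=np.linspace(0,6.283,181)
kS=K('scene')
for z in(.144,.148,.152,.156):
    c=np.array([.6162,-.234,z]);f=lambda cam,k:np.array([proj(cam,c+[.02*np.cos(i),.02*np.sin(i),0],k) for i in t])
    q=(f('wrist',k)-[222,44])/.3+[400,0];s=(f('scene',kS)-[158,270])*400/90
    print(z,'wrist',q.min(0).round(),q.max(0).round(),'scene',s.min(0).round(),s.max(0).round())
E
```

```text
bar -22.721210876557972 [ 0.6170698  -0.23453477  0.154     ] 0.029372745953745404
0.144 wrist [509.  91.] [693. 288.] scene [107. 181.] [223. 297.]
0.148 wrist [508.  88.] [695. 289.] scene [104. 177.] [222. 294.]
0.152 wrist [506.  86.] [697. 290.] scene [102. 174.] [220. 291.]
0.156 wrist [504.  83.] [699. 291.] scene [ 99. 170.] [218. 288.]
```

```bash
python3 -c "
from h import *
print(manip.get_obs()['clock'],manip.hand_in())"
```

```text
the job is handed in; nothing more can be done
20.3 None
```

The dispersing tube is locked lid down in the drive's socket. The gripper is open and well clear, and I handed the job in at 20.3 s.

- **What I did:** I took the tube from the tray and lowered its lugs into the slots. I pressed it against the spring with a highest measured force of about 10 N. I turned it about 55° clockwise until the stop pushed back with 0.6 Nm. Then I eased it back about 5° and let it rise into the notches before letting go.
- **Angle check:** After release, the tube's bar lies at −22.7°. The drive's x axis is at about −22.5°, which is the notch position.
- **Height check:** From the arm's height and forces as the tube rose, its underside stopped about 14.4 mm below the collar, where 14 mm means locked.
- **Less certain:** In the last pictures the top of the tube looked up to 4 mm lower than that. The pictures cannot tell 14 mm from 18 mm (pressed in but not risen), so the locked depth rests on the force and height readings. I did not try to turn the tube again after letting go.
- **Sideways load:** Just before release the moment on the wrist rose to about 1.2 Nm as the lugs met the notch roof. It was not measured again after the tube was let go, but the force was back near zero.

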